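# Refit a copier feed roller on its shaft

### The job

Lay the grey feed roller from the blue tray into the green cradle between the two white cheeks of the feed unit. Then take the green-handled shaft from its stand, thread it from the blue-ringed side through the cheek, the roller and the far cheek, and push it fully home until its collar sits against the cheek. Let go, and leave the other things on the desk where they are.

Things in the scene. Friction and masses are not known exactly. Their poses are not given: they have to be found in the camera images.
- feed_unit: feed unit, fixed to the desk: black base 120 x 104 x 20 mm (x, y, z), two white upright cheeks across y, each 56 mm wide (x) and 8 mm thick, tops 76 mm above the desk, inner faces at y = -33 and +33 mm, outer at -41 and +41 mm. Each has a 13 mm round through hole; both lie on one axis parallel to y, at x = 0, 52 mm above the desk. Origin: centre of the underside, z up
- entry_hole (a point): centre of the hole's mouth on the outer face (y = -41 mm) of the cheek with the blue ring round its hole and a blue strip along its top. The shaft goes in here, travelling along the unit's +y; axes as the feed unit
- cradle_axis (a point): point on the hole axis midway between the cheeks: where the seated roller's centre belongs (5 mm of play each way along the axis). Below it two green rails, within 17 mm either side of x = 0, tops 37 mm above the desk, form an open-topped V cradle that holds the roller's bore in line with the holes; axes as the feed unit
- feed_roller: grey roller with orange hub rings at its ends, 40 mm in diameter, 56 mm long, with a 14 mm bore right through; about 75 g; it rolls easily. It starts lying in the blue tray. Origin at its centre, y along its axis (both ends alike; x and z turn as it rolls)
- tray: shallow blue tray fixed to the desk, 200 x 150 mm (x, y), walls 14 mm high, floor 4 mm thick; origin at the centre of its underside
- shaft: steel rod 10 mm in diameter, 96 mm long, in front of a green collar (24 mm in diameter, 6 mm thick) and a round green handle (16 mm in diameter, 50 mm long). About 90 g, balances 20 mm ahead of the collar. Origin on the axis at the collar's front face; x along the axis to the tip (handle from x = -6 to -56 mm). Starts level in the stand, axis 40 mm above the desk
- shaft_tip (a point): centre of the shaft's free end, 96 mm in front of the collar's front face; the last 10 mm taper to 4 mm in diameter
- stand: yellow stand fixed to the desk: base 100 x 60 x 6 mm with two posts 43 mm high, at x = -35 and +35 mm, in whose open-topped slots the steel part of the shaft lies along the stand's x, tip towards +x; the collar and handle overhang the -x end. Origin at the centre of its underside
- worn_roller: small used roller, terracotta coloured, 30 mm in diameter, 34 mm high, standing on end; origin at the centre of its underside
- screwdriver: screwdriver with red handle, lying; its length along x
- brush: cleaning brush, lying; its length along x
- stapler: red and black desk stapler, 130 x 32 x 42 mm; origin at the centre of its underside
- mug: white mug, 76 mm in diameter, 85 mm high; origin at the centre of its underside
- toner_bottle: grey bottle, 56 mm in diameter, 120 mm high; origin at the centre of its underside
- tape_roll: yellow roll of tape lying flat, 84 mm in diameter, 24 mm high; origin at the centre of its underside
Not all that is in view belongs to the job. There is more than one size of the shaft; the job needs the smaller.

How it is judged (in metres and radians):
On the way, in this order (a step that is already met when the one before it is completed fails the run):
1. the roller lies in the cradle between the cheeks, in line with the holes (x of feed_roller in the frame of feed_unit between -0.004 and 0.004 m and y of feed_roller in the frame of feed_unit between -0.008 and 0.008 m and z of feed_roller in the frame of feed_unit between 0.048 and 0.056 m and angle between the y axis of feed_roller and the y axis of feed_unit, either way round below 0.12 rad and linear speed of feed_roller below 0.02 m/s), for 0.2 s.
2. the shaft's tip has come in through the blue-ringed cheek and is inside the roller, which is still in the cradle (x of feed_roller in the frame of feed_unit between -0.004 and 0.004 m and y of feed_roller in the frame of feed_unit between -0.008 and 0.008 m and z of feed_roller in the frame of feed_unit between 0.048 and 0.056 m and angle between the y axis of feed_roller and the y axis of feed_unit, either way round below 0.12 rad and x of shaft_tip in the frame of feed_unit between -0.0045 and 0.0045 m and z of shaft_tip in the frame of feed_unit between 0.0475 and 0.0565 m and y of shaft_tip in the frame of feed_unit between -0.015 and 0.06 m).
At the end, for the whole second after the job is handed in: shaft through both cheeks and the roller from the blue-ringed side, collar within 3.5 mm of that cheek, axis within 4 mm and 0.08 rad of the hole axis; roller between the cheeks, centre within 4 mm of the hole axis and 8 mm of the middle; both at rest (all of step 1 and x of shaft_tip in the frame of feed_unit between -0.0045 and 0.0045 m and z of shaft_tip in the frame of feed_unit between 0.0475 and 0.0565 m and y of shaft in the frame of feed_unit between -0.0445 and -0.038 m and y of shaft_tip in the frame of feed_unit above 0.05 m and x of shaft in the frame of feed_unit between -0.004 and 0.004 m and z of shaft in the frame of feed_unit between 0.048 and 0.056 m and angle between the x axis of shaft and the y axis of feed_unit, either way round below 0.08 rad and linear speed of shaft below 0.02 m/s and angular speed of each of shaft, feed_roller below 0.3 rad/s); the robot touches nothing.
It fails at once if another thing on the desk is moved more than 40 mm (distance of any of worn_roller, screwdriver, brush, stapler, mug, toner_bottle, tape_roll from where it was at the start of the episode above 0.04 m).
It also fails if it takes over 62 s, if anything falls off the work surface, if the arm or the gripper's body presses on something with over 40 N, if the wrist force passes 120 N, or if a joint passes its speed limit or range.

### The arm

A 6-joint arm with a two-finger parallel gripper is mounted at the origin on the work surface. World frame = base frame: x ahead of the robot, y to its left, z up, the work surface at z = 0. Lengths are in mm, angles in rad, forces in N, time in s.
With the tool pointing down it reaches from about 350 to 800 mm from the base axis. Payload 7.3 kg.
Tool frame: the origin (TCP) lies on the mounting face of the last link; the fingertips stand 173 mm ahead of it and the grasp point (between the pads) lies 155 mm ahead of it (robot.grasp_offset is the distance from the TCP to the grasp point, in mm); x points along the fingers, y is the direction in which the jaws open and shut, and the axes are right-handed (so a half turn about x gives the same grasp; the last joint's range is limited). The gripper opens to 85 mm and grips with 20 to 120 N. Pads are 22 mm wide; open, the fingers measure 114 mm over their backs; the gripper's body (76 mm by 85 mm) begins 54 mm behind the grasp point. The pads swing forward as they close: fully open they stand 13 mm farther back than shut.
Start: joints at [-1.389, 0.342, 1.524, -0, 1.275, -0.146], TCP at [169.049, -497.041, 404.722] pointing down, gripper open.
Joint ranges: [-2.53, 2.53], [-0.77, 2.02], [0.04, 2.7], [-1, 4.14], [0.28, 2.66], [-3.11, 3.11]. Speed limits (rad/s): [2.57, 2.57, 3.14, 3.14, 3.14, 3.14].

### API

Orientations are given as a unit quaternion [w, x, y, z].
In Python, from workcell import monitor, vision, job_done, nets, robot gives the robot as it stands.
- The arm moves only by the shell command python3 -m pendant 'ROWS'. ROWS is JSON, a list of rows, each a list of 7 numbers: the shift along the tool's x, y, z in mm, then the turn, a rotation vector about the tool's x, y, z in rad, then the opening, from 0 (shut) to 1 (fully open). In form: [[tx, ty, tz, wx, wy, wz, gripper], ...]. A call has 1 to 10 rows; each row is the pose to reach, as a shift and turn from the pose commanded when the call began, along the tool's axes at that moment; what a row does not reach only later rows make up. A row lasts 1/10 s, in which the tool goes at most 50 mm and 8.59 degrees, less where a joint would pass 70% of its speed; a pose out of reach is approached as far as the arm can. A call with a gripper value outside its range is refused whole. The fingers move at their own pace and stop on an object; the grip force is fixed at half the most. Time passes only in rows, so rows that repeat a pose let the fingers close. It gives the time, the measured TCP pose, the force and the opening at its end, in the units of the state.
- monitor.sense(): the state, without advancing time (a new reading comes with each control period).
- vision.capture(name): name is "scene" or "top"; returns the picture (400x640x3 uint8, red, green, blue); there is no depth.
- vision.camera_model(name): a dict with "fx", "fy", "cx", "cy" (pixels), "k1" (the pictures are not rectified: a ray, as slopes to the right and down, at radius r is drawn at 1 + k1 r^2 times it, then the intrinsics apply), "xyz" and "rotation" of the camera in the world. Camera axes: x right, y up, looking along -z (the intrinsics and any distortion apply to the point x, -y, -z); pixel columns grow to the right and rows downward; lengths in mm; the calibration is good to about 2 mm. A picture is of the moment at which its call begins. camera_model takes no time and is no camera call.
- job_done(): hands the job in, once; it reports no verdict.
Trained networks look in the newest picture that a camera, given by its name, has taken for a name from the list of things; names that differ only in an ending like _2 or _b are one class to them, and where a whole thing is asked for, a point or a joint stands for the part that bears it (a point fixed in the world has none). Each returns a list of dicts, best first, with "score" (0 to 1); they miss things now and then, are a little off and sometimes report something else, mostly with a low value. They report only what shows in the picture. A call takes as long as a camera call. They do not tell look-alikes from the thing itself.
- nets.find_in(camera, target): "extent" ([left, top, right, bottom] as shares, 0 to 1, of the picture: columns of its width, rows of its height, round what is visible of it).
- nets.masks_of(camera, target): "region" (400x640 bool, what is visible of it) and "extent" ([left, top, right, bottom] as shares, 0 to 1, of the picture: columns of its width, rows of its height, round what is visible of it).
- nets.tip_of(camera, target): "centre" ([column, row] as shares, 0 to 1, of the picture: columns of its width, rows of its height: a listed point, or the origin of a listed thing).
The state is a dict: "time_s": time; "joint_pos": joint angles; "joint_vel": joint speeds; "effort": joint torques, N m; "tcp_pos": TCP position; "orientation": TCP orientation; "contact_force": force on the tool from outside, world axes, zero at the start; "torque": the same for the moment, N m; "grip_width": finger opening in mm.
Only numpy, scipy, OpenCV 4.12 (cv2) and the standard library are available. Lean on these libraries where they do the work, as an engineer would, in place of code of your own. Each camera call takes 0.05 s, during which the arm holds its last target. There are 200 camera calls.

## Working session

There is one attempt and no reset: what is moved stays moved. The work goes in short steps, Python scripts to look and compute and a shell command to move; the robot and the scene stay as the last step left them, time stands still between calls to the robot, and variables do not carry over. Pictures are saved under pics/ and viewed, about 8 in all and at most 12, crops included, and the job is handed in when it is done.

```bash
mkdir -p pics; ls; python3 - <<'E'
from workcell import monitor, vision, nets, robot
import cv2,numpy as np
s=monitor.sense(); print(s['time_s'],s['tcp_pos'],s['orientation'],s['grip_width'],robot.grasp_offset)
for c in ('scene','top'):
    im=vision.capture(c); cv2.imwrite(f'pics/{c}0.png',im[:,:,::-1])
    m=vision.camera_model(c); print(c,m)
    for t in ('feed_unit','feed_roller','shaft','stand','tray'):
        r=nets.find_in(c,t); print(t,[(round(d['score'],2),(np.array(d['extent'])*[640,400,640,400]).round().tolist()) for d in r[:3]])
    for t in ('entry_hole','cradle_axis','shaft_tip','shaft','feed_roller'):
        r=nets.tip_of(c,t); print(t,[(round(d['score'],2),(np.array(d['centre'])*[640,400]).round(1).tolist()) for d in r[:3]])
E
```

```text
pics
0.0 [ 169.01677992 -496.90630028  404.00146917] [-0.11479482 -0.69762606 -0.11593143  0.69763883] 85.56386495973251 154.70000000000002
scene {'fx': 376.0757077627035, 'fy': 376.0757077627035, 'cx': 322.17538682862175, 'cy': 195.98557062933898, 'k1': 0.02770404614507164, 'xyz': array([1006.04392059, -752.80220618,  979.95096832]), 'rotation': array([0.891666  , 0.34945637, 0.09509574, 0.2716041 ])}
feed_unit [(0.58, [319.0, 164.0, 356.0, 204.0])]
feed_roller [(0.19, [241.0, 226.0, 279.0, 247.0])]
shaft [(0.55, [245.0, 179.0, 293.0, 189.0]), (0.44, [243.0, 225.0, 276.0, 246.0])]
stand [(0.94, [250.0, 235.0, 286.0, 261.0]), (0.7, [336.0, 232.0, 377.0, 275.0]), (0.27, [319.0, 163.0, 356.0, 204.0])]
tray [(0.85, [338.0, 125.0, 393.0, 158.0]), (0.2, [174.0, 247.0, 203.0, 270.0])]
entry_hole [(0.8, [333.3, 185.1]), (0.42, [334.7, 175.4])]
cradle_axis [(0.73, [336.7, 176.5])]
shaft_tip [(0.55, [278.2, 251.4]), (0.51, [294.0, 174.0])]
shaft [(0.78, [264.9, 188.3]), (0.6, [256.5, 232.9])]
feed_roller []
top {'fx': 403.73974412269973, 'fy': 403.73974412269973, 'cx': 321.94942160358835, 'cy': 197.43725556688955, 'k1': -0.012380990980662147, 'xyz': array([ 377.70025866,  -37.88611191, 1118.62166369]), 'rotation': array([ 0.70672311,  0.05569967, -0.056847  , -0.70299958])}
feed_unit [(0.77, [261.0, 173.0, 306.0, 220.0]), (0.38, [149.0, 134.0, 189.0, 179.0])]
feed_roller [(0.85, [162.0, 210.0, 188.0, 226.0])]
shaft [(0.75, [407.0, 194.0, 413.0, 254.0])]
stand [(0.96, [396.0, 197.0, 418.0, 231.0]), (0.34, [236.0, 127.0, 304.0, 146.0])]
tray [(0.65, [151.0, 173.0, 217.0, 256.0])]
entry_hole [(0.65, [295.7, 191.4])]
cradle_axis [(0.91, [280.7, 194.7])]
shaft_tip [(0.76, [297.3, 255.4]), (0.72, [410.3, 193.7]), (0.61, [460.9, 163.7])]
shaft [(0.78, [341.6, 282.2]), (0.66, [410.5, 226.3])]
feed_roller [(0.68, [174.7, 215.2]), (0.39, [176.5, 155.0])]
```

```bash
python3 - <<'E'
import cv2
a=cv2.imread('pics/top0.png')[90:330,100:500]; cv2.imwrite('pics/t1.png',cv2.resize(a,None,fx=2,fy=2,interpolation=cv2.INTER_CUBIC))
a=cv2.imread('pics/scene0.png')[100:300,150:417]; cv2.imwrite('pics/s1.png',cv2.resize(a,None,fx=3,fy=3,interpolation=cv2.INTER_CUBIC))
E
```

```text
(no output)
```

View pics/t1.png

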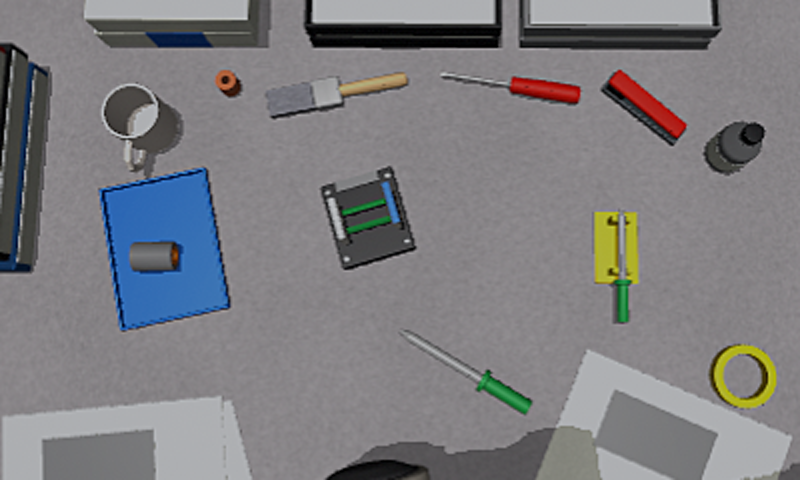

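View pics/s1.png

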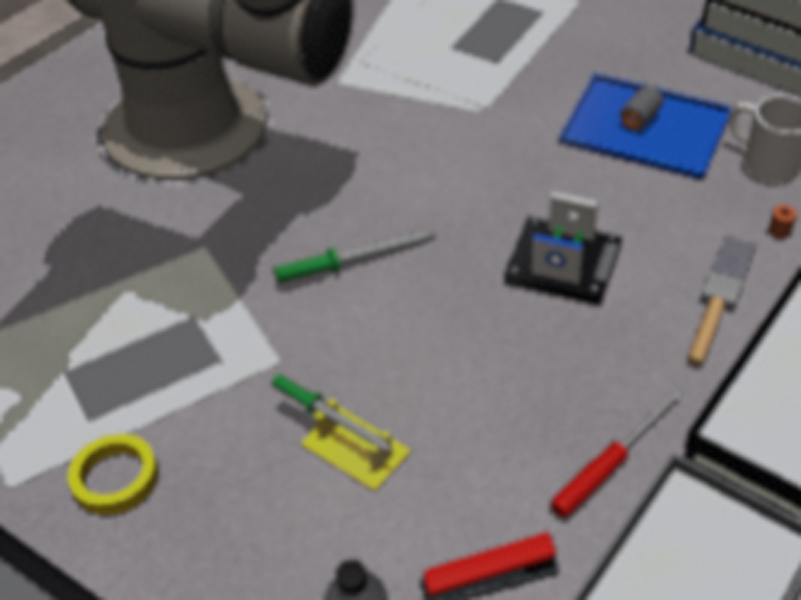

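The things that could be taken for the shaft are the one in the yellow stand (top px ~411,226) and a larger one lying loose (~340,280). The stand one is the job's. The grey roller in the tray is at ~(177,218), and the terracotta one at ~(214,131) is a decoy. The blue-topped cheek is at ~(295,191), on the unit's -y side. Next I measure these by colour and geometry.

```bash
cat > h.py <<'E'
import numpy as np, cv2
from scipy.spatial.transform import Rotation as R
from scipy.optimize import least_squares
from workcell import monitor, vision, nets, robot
CM={c:vision.camera_model(c) for c in('top','scene')}
def rot(q): return R.from_quat([q[1],q[2],q[3],q[0]])
def proj(c,P):
    m=CM[c]; p=rot(m['rotation']).inv().apply(np.atleast_2d(P)-m['xyz'])
    u=p[:,0]/-p[:,2]; v=-p[:,1]/-p[:,2]; k=1+m['k1']*(u*u+v*v)
    return np.c_[m['fx']*u*k+m['cx'],m['fy']*v*k+m['cy']]
def ray(c,px,z):
    m=CM[c]; d=(np.array(px,float)-[m['cx'],m['cy']])/[m['fx'],m['fy']]; s=d.copy()
    for _ in range(10): s=d/(1+m['k1']*(s@s))
    w=rot(m['rotation']).apply([s[0],-s[1],-1]); o=m['xyz']
    return o+w*(z-o[2])/w[2]
def hsv(c,im=None):
    im=vision.capture(c) if im is None else im
    return im,cv2.cvtColor(im,cv2.COLOR_RGB2HSV)
def comp(mask,box):
    m=np.zeros(mask.shape,np.uint8); l,t,r,b=box; m[t:b,l:r]=mask[t:b,l:r]
    n,lab,st,ce=cv2.connectedComponentsWithStats(m)
    return [(st[i,4],ce[i],lab==i) for i in 1+np.argsort(-st[1:,4])][:4] if n>1 else []
def blob(mask):
    p=np.argwhere(mask)[:,::-1].astype(float); c=p.mean(0); w,v=np.linalg.eigh(np.cov((p-c).T)); return c,v[:,1],np.sqrt(12*w)
E
python3 - <<'E'
from h import *
im=cv2.imread('pics/top0.png')[:,:,::-1].copy(); H=cv2.cvtColor(im,cv2.COLOR_RGB2HSV).astype(int)
h,s,v=H[...,0],H[...,1],H[...,2]
blue=(h>100)&(h<125)&(s>100)&(v>60); green=(h>45)&(h<85)&(s>100)
def rep(n,mask,box,z,k=1):
    for a,ce,m in comp(mask,box)[:k]:
        c,d,e=blob(m); p=ray('top',c,z); q=ray('top',c+5*d,z)-p
        print(n,a,c.round(1),e.round(1),'world',p.round(1),'yaw',np.degrees(np.arctan2(q[1],q[0])).round(1))
U=(255,168,312,228)
rep('strip',blue,U,76); rep('rails',green,U,37,2)
rep('white',(s<40)&(v>120),U,76,3)
rep('base',v<75,U,20,1)
T=(155,180,212,250)
rep('roller',~blue&(s<90),(160,205,195,230),24,2)
rep('orange',(h<20)&(s>110),T,24)
rep('tray',blue,(140,165,225,260),4)
S=(390,190,425,260)
rep('handle',green,S,40); rep('stand',(h>20)&(h<35)&(s>120),S,6)
a=lambda x0,y0,x1,y1:cv2.resize(im[y0:y1,x0:x1,::-1],(400,300),interpolation=cv2.INTER_NEAREST)
sc=cv2.imread('pics/scene0.png'); b=lambda x0,y0,x1,y1:cv2.resize(sc[y0:y1,x0:x1],(400,300),interpolation=cv2.INTER_NEAREST)
cv2.imwrite('pics/z.png',np.vstack([np.hstack([a(250,170,314,218),a(150,195,206,237)]),np.hstack([a(380,190,444,262)[:, :],b(310,160,366,202)])]))
E
```

```text
strip 86 [295.  190.7] [ 4.1 21. ] world [562.8  31.7  76. ] yaw -162.2
rails 80 [283.8 202. ] [ 3.5 22.9] world [538.4  64.1  37. ] yaw 106.4
rails 72 [281.5 193. ] [ 3.2 22.9] world [563.1  70.8  37. ] yaw 107.1
white 1787 [282.2 195.3] [68.7 72. ] world [550.4  64.9  76. ] yaw 171.7
white 75 [267.6 198.7] [ 3.6 21.1] world [541.3 102.9  76. ] yaw -162.8
white 7 [272.7 219. ] [2.6 2.8] world [487.9  88.2  76. ] yaw -178.6
base 1092 [284.4 200.9] [37.  43.1] world [544.1  64.   20. ] yaw -167.0
roller 296 [175.4 217.6] [14.  21.3] world [495.7 360.   24. ] yaw 88.1
roller 1 [188. 213.] [nan nan] world [508.6 326.4  24. ] yaw nan
orange 27 [186.9 217.3] [2.7 9.7] world [496.9 328.6  24. ] yaw -174.4
tray 3558 [181.9 213.8] [56.4 74.3] world [508.5 349.9   4. ] yaw -171.4
handle 112 [411.  239.4] [ 5.6 21.9] world [ 439.1 -277.    40. ] yaw 178.8
stand 413 [402.7 213. ] [11.5 35.6] world [ 514.1 -263.5    6. ] yaw 179.3h.py:24: RuntimeWarning: Degrees of freedom <= 0 for slice
  p=np.argwhere(mask)[:,::-1].astype(float); c=p.mean(0); w,v=np.linalg.eigh(np.cov((p-c).T)); return c,v[:,1],np.sqrt(12*w)
  c *= np.true_divide(1, fact)
  c *= np.true_divide(1, fact)
```

View pics/z.png

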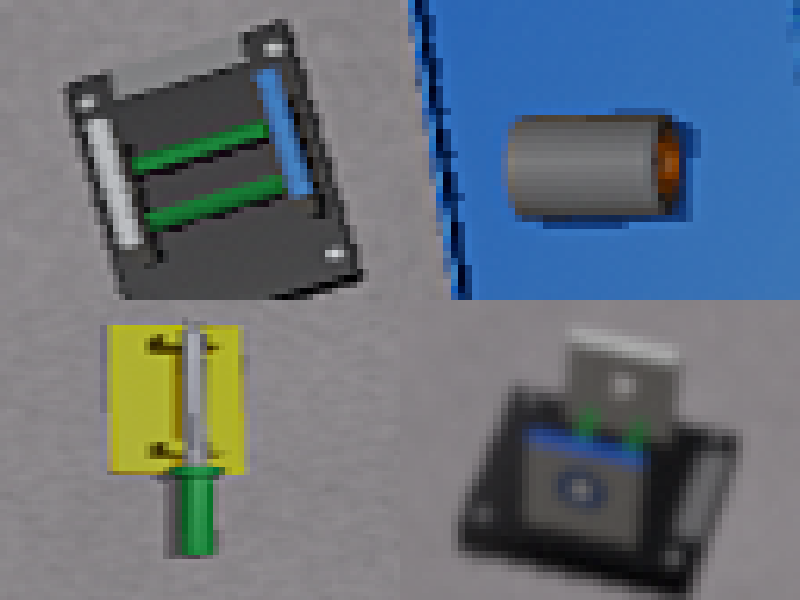

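```bash
cat >> h.py <<'E'
def hullfit(pts_fn,mask,x0,c='top'):
    """fit (x,y,yaw) so the projected convex hull's moments match the mask's"""
    S=8
    def mom(cn,cov): return np.r_[cn,cov[0,0]/4,cov[1,1]/4,cov[0,1]/4]
    p=np.argwhere(mask)[:,::-1].astype(float); t=mom(p.mean(0),np.cov(p.T))
    def f(q):
        h=cv2.convexHull(proj(c,pts_fn(q)).astype(np.float32)); M=cv2.moments(h)
        a=M['m00']; return mom(np.array([M['m10'],M['m01']])/a,np.array([[M['mu20'],M['mu11']],[M['mu11'],M['mu02']]])/a)-t
    r=least_squares(f,x0,diff_step=1e-4,x_scale=[10,10,.1]); return r.x,r.fun
def cyl(segs,z):
    """segs (x0,x1,r) along local axis"""
    a=np.linspace(0,2*np.pi,40)
    def g(q):
        P=np.vstack([np.c_[np.full(40,x),r*np.cos(a),r*np.sin(a)] for s in segs for x,r in((s[0],s[2]),(s[1],s[2]))])
        return R.from_euler('z',q[2]).apply(P)+[q[0],q[1],z]
    return g
def unit(p,U): return np.array([U[0],U[1],0])+R.from_euler('z',U[2]).apply(p)
def down(yaw):
    """tool x down, tool y (jaws) at world yaw"""
    y=np.array([np.cos(yaw),np.sin(yaw),0]); x=np.array([0,0,-1.]); return R.from_matrix(np.c_[x,y,np.cross(x,y)])
def rel(grasp,yaw,cur=None):
    """row from current pose to grasp point with jaws at yaw (or half turn, whichever nearer)"""
    s=monitor.sense(); p,o=(s['tcp_pos'],rot(s['orientation'])) if cur is None else cur
    for k in(0,np.pi):
        D=down(yaw+k); t=np.array(grasp)-D.apply([robot.grasp_offset,0,0]); 
        print('row',o.inv().apply(t-p).round(1),(o.inv()*D).as_rotvec().round(3))
E
python3 - <<'E'
from h import *
im=cv2.imread('pics/top0.png')[:,:,::-1].copy(); H=cv2.cvtColor(im,cv2.COLOR_RGB2HSV).astype(int)
h,s,v=H[...,0],H[...,1],H[...,2]
green=(h>45)&(h<85)&(s>100); blue=(h>95)&(h<130)&(s>100)
m=comp((~blue),(160,205,195,230))[0][2]
print('mask',m.sum(),blob(m)[2]); 
print('roller',hullfit(cyl([(-28,28,20)],24),m,[496,355,1.57]))
g=comp(green,(390,190,425,260))[0][2]
print('shaft',hullfit(cyl([(-6,0,12),(-56,-6,8)],40),g,[465,-277,0.]))
U=(552,67.4,np.radians(17))
for n,p in(('entry',[0,-41,52]),('strip',[0,-37,76]),('cr',[0,0,52]),('far',[0,37,76]),('farhole',[0,33,52])): print(n,proj('scene',unit(p,U)).round(1),proj('top',unit(p,U)).round(1))
sc=cv2.imread('pics/scene0.png')[:,:,::-1].copy(); Hs=cv2.cvtColor(sc,cv2.COLOR_RGB2HSV).astype(int)
b=(Hs[...,0]>100)&(Hs[...,0]<130)&(Hs[...,1]>80)
for a,c,_ in comp(b,(310,160,366,210)): print('sceneblue',a,c.round(1))
gs=(Hs[...,0]>45)&(Hs[...,0]<85)&(Hs[...,1]>100)
c=comp(gs,(230,215,300,260))[0]; print('scene handle',c[0],c[1])
print('scene shaft fit',hullfit(cyl([(-6,0,12),(-56,-6,8)],40),c[2],[465,-277,0.],'scene'))
st=monitor.sense(); print(rot(st['orientation']).as_matrix().round(3))
E
```

```text
mask 326 [13.70230516 23.39349022]
roller (array([495.97873273, 356.46818277,   1.57069537]), array([ 0.036591  , -0.01390096,  1.28586477,  0.38067148, -0.02646106]))
shaft (array([ 464.91363118, -276.92007457,    0.        ]), array([-0.00070113, -0.00097593,  0.6761752 , -0.62753343,  0.18379358]))
entry [[334.6 186.2]] [[296.9 191.8]]
strip [[335.2 180.5]] [[294.8 190.7]]
cr [[337.6 178.2]] [[282.1 196.2]]
far [[340.7 166.2]] [[267.6 198.7]]
farhole [[340.  171.9]] [[270.3 199.7]]
sceneblue 60 [335.4 179.9]
sceneblue 3 [332.3 185. ]
sceneblue 1 [337. 187.]
sceneblue 1 [337. 196.]
scene handle 62 [247.93548387 229.90322581]
scene shaft fit (array([ 4.60664646e+02, -2.76048047e+02, -6.19684281e-02]), array([-0.00185869, -0.04670292,  0.92303141,  1.10177408,  0.5169934 ]))
[[ 0.     0.322 -0.947]
 [-0.    -0.947 -0.322]
 [-1.     0.     0.   ]]
```

```bash
python3 - <<'E'
from h import *
rel([520,-50,230],np.radians(-20)); rel([496,356.5,130],0)
E
```

```text
row [  20.  -310.3 -476.2] [-0.894  0.    -0.   ]
row [  20.  -310.3 -476.2] [ 2.248 -0.    -0.   ]
row [ 119.9 -702.9 -584.3] [-1.243  0.    -0.   ]
row [ 119.9 -702.9 -584.3] [ 1.899 -0.    -0.   ]
```

```bash
python3 -m pendant '[[20,-310,-476,-0.894,0,0,1],[20,-310,-476,-0.894,0,0,1],[20,-310,-476,-0.894,0,0,1],[20,-310,-476,-0.894,0,0,1],[20,-310,-476,-0.894,0,0,1],[20,-310,-476,-0.894,0,0,1],[20,-310,-476,-0.894,0,0,1],[20,-310,-476,-0.894,0,0,1],[20,-310,-476,-0.894,0,0,1],[20,-310,-476,-0.894,0,0,1]]'
python3 -c "
from h import *
rel([496,356.5,130],0)"
```

```text
time_s: 2.1
tcp_pos: [478.6, -102.1, 387.3]
orientation: [0.406, 0.579, 0.405, -0.579]
contact_force: [1.2, -1.4, 0.6]
grip_width: 85.3
row [ 102.4 -140.6 -437. ] [-0.349  0.    -0.001]
row [ 102.4 -140.6 -437. ] [ 2.793e+00 -1.000e-03 -0.000e+00]
```

```bash
python3 -m pendant '[[102,-140,-437,-0.349,0,0,1],[102,-140,-437,-0.349,0,0,1],[102,-140,-437,-0.349,0,0,1],[102,-140,-437,-0.349,0,0,1],[102,-140,-437,-0.349,0,0,1],[102,-140,-437,-0.349,0,0,1],[102,-140,-437,-0.349,0,0,1],[102,-140,-437,-0.349,0,0,1],[102,-140,-437,-0.349,0,0,1],[102,-140,-437,-0.349,0,0,1]]'
python3 -m pendant '[[0,0,0,0,0,0,1],[0,0,0,0,0,0,1]]'
python3 - <<'E'
from h import *
rel([496,356.5,130],0)
im=vision.capture('top'); sc=vision.capture('scene')
s=monitor.sense(); o=rot(s['orientation']); g=s['tcp_pos']+o.apply([155,0,0])
print(s['tcp_pos'],g,proj('top',g),proj('scene',g))
a=cv2.resize(im[180:255,140:240,::-1],(400,300)); b=cv2.resize(sc[80:170,310:430,::-1],(400,300))
cv2.imwrite('pics/r1.png',np.hstack([a,b]))
E
```

```text
time_s: 3.1
tcp_pos: [494.7, 358.3, 283.7]
orientation: [0.5, 0.499, 0.501, -0.499]
contact_force: [0.1, -0.0, -0.7]
grip_width: 85.2
time_s: 3.3
tcp_pos: [495.4, 354.4, 284.7]
orientation: [0.5, 0.499, 0.5, -0.5]
contact_force: [-0.7, 0.3, 0.4]
grip_width: 85.3
row [ 0.   0.6 -2.1] [0.001 0.001 0.001]
row [ 0.   0.6 -2.1] [-3.141e+00 -1.000e-03  1.000e-03]
[495.80583453 353.41581966 285.38115144] [495.83440481 353.36877304 130.38116121] [[162.77182198 212.86188042]] [[365.63697456 114.31957011]]
```

View pics/r1.png

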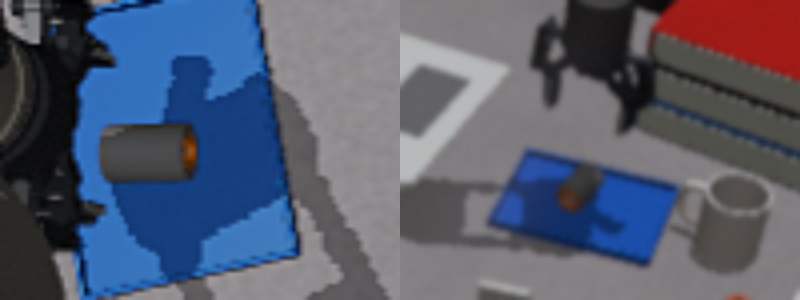

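```bash
python3 -m pendant '[[30,0,-2,0,0,0,1],[60,0,-2,0,0,0,1],[85,0,-2,0,0,0,1],[97,0,-2,0,0,0,1],[103,0,-2,0,0,0,1],[103,0,-2,0,0,0,1],[103,0,-2,0,0,0,0.4],[103,0,-2,0,0,0,0.2],[103,0,-2,0,0,0,0.2],[103,0,-2,0,0,0,0.2]]'
python3 -m pendant '[[0,0,0,0,0,0,0.2],[0,0,0,0,0,0,0.2],[0,0,0,0,0,0,0.2],[0,0,0,0,0,0,0.2]]'
```

```text
time_s: 4.4
tcp_pos: [495.8, 356.7, 183.4]
orientation: [0.5, 0.501, 0.5, -0.499]
contact_force: [-1.1, -1.1, 7.2]
grip_width: 38.6
time_s: 4.8
tcp_pos: [495.8, 356.6, 183.4]
orientation: [0.5, 0.501, 0.5, -0.499]
contact_force: [-1.3, -1.5, 5.8]
grip_width: 39.1
```

```bash
python3 -m pendant '[[-20,0,0,0,0,0,0.2],[-60,0,0,0,0,0,0.2],[-100,0,0,0,0,0,0.2],[-130,0,0,0,0,0,0.2],[-130,0,0,0,0,0,0.2],[-130,0,0,0,0,0,0.2]]'
python3 - <<'E'
from h import *
rel([552,67.4,150],np.radians(17))
E
```

```text
time_s: 5.4
tcp_pos: [495.4, 356.5, 312.7]
orientation: [0.5, 0.5, 0.5, -0.5]
contact_force: [0.3, -0.2, -1.4]
grip_width: 38.4
row [  7.9  56.6 289.1] [-0.297 -0.    -0.001]
row [  7.9  56.6 289.1] [ 2.845e+00 -2.000e-03  1.000e-03]
```

```bash
python3 -m pendant '[[8,57,289,-0.297,0,0,0.2],[8,57,289,-0.297,0,0,0.2],[8,57,289,-0.297,0,0,0.2],[8,57,289,-0.297,0,0,0.2],[8,57,289,-0.297,0,0,0.2],[8,57,289,-0.297,0,0,0.2],[8,57,289,-0.297,0,0,0.2],[8,57,289,-0.297,0,0,0.2],[8,57,289,-0.297,0,0,0.2]]'
python3 -c "
from h import *
rel([552,67.4,105],np.radians(17))"
```

```text
time_s: 6.3
tcp_pos: [552.1, 68.3, 303.1]
orientation: [0.568, 0.42, 0.569, -0.421]
contact_force: [0.2, 0.2, -1.1]
grip_width: 38.6
row [43.4 -0.3  0.8] [ 0.001 -0.001  0.002]
row [43.4 -0.3  0.8] [-3.141e+00 -3.000e-03 -1.000e-03]
```

```bash
python3 -m pendant '[[20,0,1,0,0,0,0.2],[40,0,1,0,0,0,0.2],[43,0,1,0,0,0,0.2],[43,0,1,0,0,0,0.2]]'
python3 - <<'E'
from h import *
sc=vision.capture('scene'); im=vision.capture('top')
rel([552,67.4,105],np.radians(17))
U=(552,67.4,np.radians(17))
s=monitor.sense(); o=rot(s['orientation']); g=s['tcp_pos']+o.apply([155,0,0]); print(g)
for z in(101,): print('near end',proj('scene',unit([0,-28,z],U)),'far',proj('scene',unit([0,28,z],U)))
Hs=cv2.cvtColor(sc,cv2.COLOR_RGB2HSV).astype(int)
for a,c,_ in comp((Hs[...,0]<20)&(Hs[...,1]>100),(315,150,360,190))[:2]: print('orange',a,c)
print(ray('scene',c,101))
a=cv2.resize(sc[150:210,300:380,::-1],(800,600),interpolation=cv2.INTER_CUBIC)
cv2.imwrite('pics/p1.png',a)
E
```

```text
time_s: 6.7
tcp_pos: [552.5, 67.8, 260.6]
orientation: [0.568, 0.42, 0.569, -0.42]
contact_force: [1.1, -0.3, -0.2]
grip_width: 38.5
row [ 2.2 -1.  -0.4] [ 0.002  0.    -0.001]
row [ 2.2 -1.  -0.4] [-3.14e+00  2.00e-03  1.00e-03]
[553.23613004  67.31528697 106.85673909]
near end [[336.25215934 173.41409131]] far [[340.44635467 162.62749476]]
orange 34 [336.88235294 172.91176471]
[560.64844872  43.88230103 101.        ]
```

View pics/p1.png

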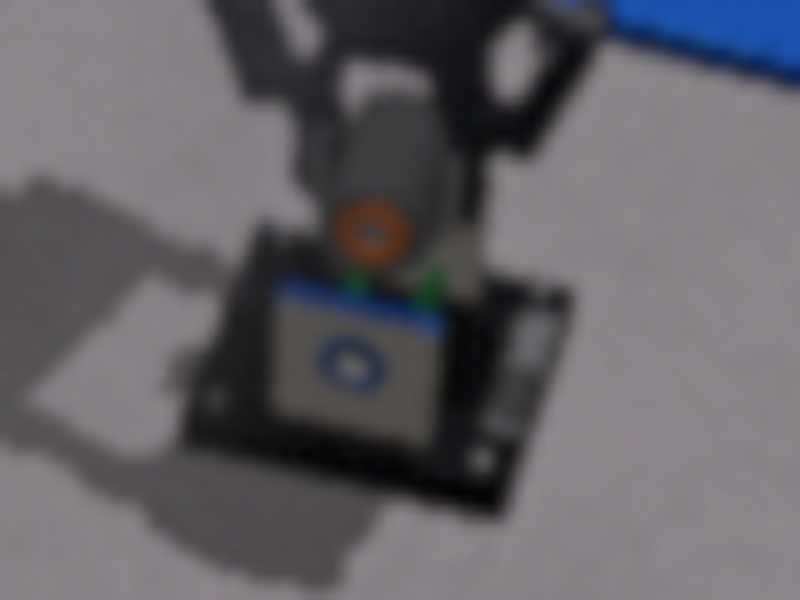

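The orange hub end sits at scene px ~(337,173) against a predicted (336,173), so the roller is centred over the gap. I'll lower it.

```bash
python3 -m pendant '[[15,-1,0,0,0,0,0.2],[30,-1,0,0,0,0,0.2],[40,-1,0,0,0,0,0.2],[44,-1,0,0,0,0,0.2],[44,-1,0,0,0,0,0.2],[44,-1,0,0,0,0,0.2]]'
python3 -m pendant '[[2,0,0,0,0,0,0.2],[2,0,0,0,0,0,0.2],[2,0,0,0,0,0,0.2]]'
```

```text
time_s: 7.4
tcp_pos: [552.2, 66.2, 217.7]
orientation: [0.569, 0.421, 0.568, -0.42]
contact_force: [0.5, 0.5, -0.4]
grip_width: 38.7
time_s: 7.7
tcp_pos: [551.9, 66.2, 215.3]
orientation: [0.569, 0.421, 0.568, -0.42]
contact_force: [0.9, 0.3, -1.3]
grip_width: 38.5
```

```bash
python3 -m pendant '[[1,0,0,0,0,0,0.2],[2,0,0,0,0,0,0.2],[3,0,0,0,0,0,0.2],[3,0,0,0,0,0,0.2]]'
python3 -m pendant '[[1,0,0,0,0,0,0.2],[1,0,0,0,0,0,0.2],[1,0,0,0,0,0,0.2]]'
```

```text
time_s: 8.1
tcp_pos: [552.1, 66.3, 212.3]
orientation: [0.569, 0.421, 0.568, -0.42]
contact_force: [0.3, -0.5, 1.0]
grip_width: 38.5
time_s: 8.4
tcp_pos: [552.2, 66.3, 211.9]
orientation: [0.569, 0.421, 0.568, -0.42]
contact_force: [0.1, 0.7, 7.3]
grip_width: 38.7
```

```bash
python3 -m pendant '[[0,0,0,0,0,0,0.5],[0,0,0,0,0,0,0.55],[0,0,0,0,0,0,0.6],[0,0,0,0,0,0,0.65],[0,0,0,0,0,0,0.65],[0,0,0,0,0,0,0.65]]'
python3 -m pendant '[[-15,0,0,0,0,0,0.65],[-40,0,0,0,0,0,0.65],[-80,0,0,0,0,0,0.65],[-120,0,0,0,0,0,0.8],[-150,0,0,0,0,0,1],[-150,0,0,0,0,0,1]]'
python3 - <<'E'
from h import *
rel([434,-276.5,190],np.radians(-90.9))
E
```

```text
time_s: 9.0
tcp_pos: [551.9, 66.2, 211.0]
orientation: [0.568, 0.42, 0.569, -0.421]
contact_force: [0.4, -0.4, 0.1]
grip_width: 55.6
time_s: 9.6
tcp_pos: [552.7, 66.3, 365.9]
orientation: [0.571, 0.422, 0.566, -0.419]
contact_force: [0.1, 0.6, -0.1]
grip_width: 85.4
row [  20.2 -214.   292.9] [ 1.884 -0.006 -0.009]
row [  20.2 -214.   292.9] [-1.258  0.008 -0.006]
```

```bash
python3 -m pendant '[[20,-208,295,1.884,0,0,1],[20,-208,295,1.884,0,0,1],[20,-208,295,1.884,0,0,1],[20,-208,295,1.884,0,0,1],[20,-208,295,1.884,0,0,1],[20,-208,295,1.884,0,0,1],[20,-208,295,1.884,0,0,1],[20,-208,295,1.884,0,0,1],[20,-208,295,1.884,0,0,1],[20,-208,295,1.884,0,0,1]]'
python3 -c "
from h import *
rel([440,-276.6,120],np.radians(-90.9))"
```

```text
time_s: 10.6
tcp_pos: [438.7, -277.5, 339.9]
orientation: [-0.126, -0.695, -0.127, 0.696]
contact_force: [-0.9, -0.0, -0.1]
grip_width: 85.5
row [65.2 -0.3 -1.6] [0.375 0.001 0.001]
row [65.2 -0.3 -1.6] [-2.766e+00 -2.000e-03  2.000e-03]
```

```bash
python3 -m pendant '[[30,0,-1,0.15,0,0,1],[65,0,-1,0.375,0,0,1],[65,0,-1,0.375,0,0,1],[65,0,-1,0.375,0,0,1],[65,0,-1,0.375,0,0,1]]'
python3 - <<'E'
from h import *
sc=vision.capture('scene'); im=vision.capture('top')
rel([440,-276.6,40],np.radians(-90.9))
s=monitor.sense(); print(s['tcp_pos'],s['joint_pos'].round(2) if hasattr(s['joint_pos'],'round') else s['joint_pos'])
U=(552,67.4,np.radians(17))
H=cv2.cvtColor(im,cv2.COLOR_RGB2HSV).astype(int); 
for c,t in(('top','feed_roller'),('scene','feed_roller')):
    for r in nets.masks_of(c,t)[:2]:
        k,d,e=blob(r['region']); print(c,r['score'],k,e, proj(c,unit([0,0,52],U)))
a=cv2.resize(im[165:225,245:325,::-1],(400,300),interpolation=cv2.INTER_CUBIC)
b=cv2.resize(sc[150:210,300:380,::-1],(400,300),interpolation=cv2.INTER_CUBIC)
c=cv2.resize(sc[200:275,220:320,::-1],(400,300),interpolation=cv2.INTER_CUBIC)
d=cv2.resize(im[180:255,370:470,::-1],(400,300),interpolation=cv2.INTER_CUBIC)
cv2.imwrite('pics/q1.png',np.vstack([np.hstack([a,b]),np.hstack([d,c])]))
E
```

```text
time_s: 11.1
tcp_pos: [440.3, -276.5, 276.0]
orientation: [-0.002, 0.707, -0.002, -0.707]
contact_force: [-0.1, 0.6, -0.2]
grip_width: 85.7
row [81.9  0.   0.5] [ 0.01  -0.001 -0.001]
row [81.9  0.   0.5] [-3.131e+00  1.000e-03 -1.000e-03]
[ 440.40896329 -276.49594758  276.56878417] [-0.71  0.47  1.71 -0.    0.96  0.87]
top 0.56 [282.3883792  196.05810398] [14.78518451 21.7967968 ] [[282.14051684 196.15570769]]
scene 0.69 [339.24107143 174.17857143] [ 9.73062918 11.30932196] [[337.64913454 178.1643726 ]]
```

View pics/q1.png

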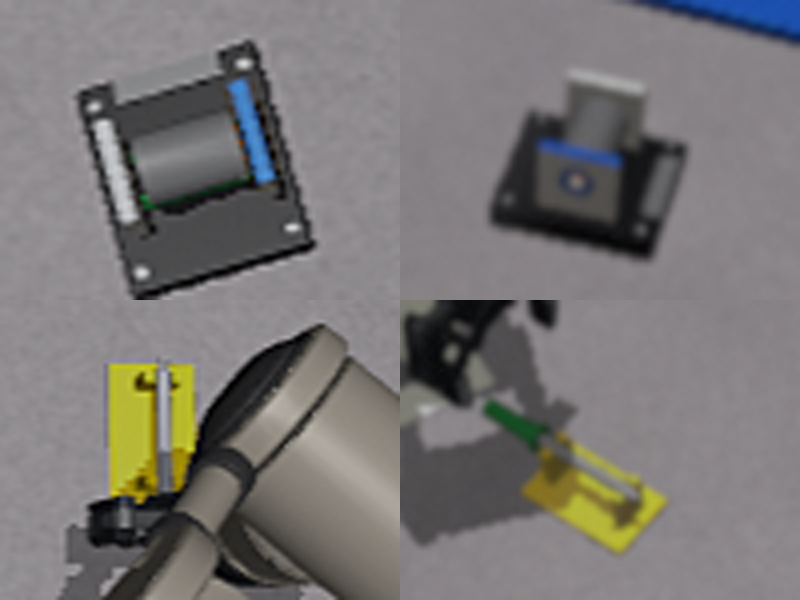

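Roller is seated: its top-view centroid is (282.4,196.1) against a predicted (282.1,196.2), and it sits level between the cheeks. Next I grasp the shaft handle.

```bash
python3 -m pendant '[[30,0,0,0.01,0,0,1],[55,0,0,0.01,0,0,1],[75,0,0,0.01,0,0,1],[81,0,0,0.01,0,0,1],[81,0,0,0.01,0,0,1],[81,0,0,0.01,0,0,0.5],[81,0,0,0.01,0,0,0.3],[81,0,0,0.01,0,0,0.15],[81,0,0,0.01,0,0,0],[81,0,0,0.01,0,0,0]]'
python3 -m pendant '[[0,0,0,0,0,0,0],[0,0,0,0,0,0,0],[0,0,0,0,0,0,0],[0,0,0,0,0,0,0]]'
```

```text
time_s: 12.3
tcp_pos: [440.3, -276.4, 195.5]
orientation: [-0.006, 0.707, -0.006, -0.707]
contact_force: [-0.4, -1.0, 1.1]
grip_width: 14.2
time_s: 12.7
tcp_pos: [440.3, -276.5, 195.3]
orientation: [-0.006, 0.707, -0.006, -0.707]
contact_force: [-0.9, -0.1, 2.3]
grip_width: 14.0
```

```bash
python3 -m pendant '[[-15,0,0,0,0,0,0],[-40,0,0,0,0,0,0],[-75,0,0,0,0,0,0],[-100,0,0,0,0,0,0],[-100,0,0,0,0,0,0],[-100,0,0,0,0,0,0]]'
python3 - <<'E'
from h import *
U=(552,67.4,np.radians(17))
print(unit([0,-187,140],U)); rel(unit([0,-187,140],U),np.radians(17))
sc=vision.capture('scene')
E
```

```text
time_s: 13.3
tcp_pos: [440.0, -276.2, 294.8]
orientation: [0.006, -0.707, 0.006, 0.707]
contact_force: [-0.7, 0.1, -0.7]
grip_width: 14.1
[ 606.67350878 -111.42898937  140.        ]
row [ 1.000e-01 -1.676e+02 -1.638e+02] [-1.885  0.     0.   ]
row [ 1.000e-01 -1.676e+02 -1.638e+02] [ 1.257  0.    -0.   ]
```

```bash
python3 -m pendant '[[0,-168,-164,-1.885,0,0,0],[0,-168,-164,-1.885,0,0,0],[0,-168,-164,-1.885,0,0,0],[0,-168,-164,-1.885,0,0,0],[0,-168,-164,-1.885,0,0,0],[0,-168,-164,-1.885,0,0,0],[0,-168,-164,-1.885,0,0,0],[0,-168,-164,-1.885,0,0,0],[0,-168,-164,-1.885,0,0,0],[0,-168,-164,-1.885,0,0,0]]'
python3 -c "
from h import *
U=(552,67.4,np.radians(17))
rel(unit([0,-187,52],U),np.radians(17))"
```

```text
time_s: 14.35
tcp_pos: [606.8, -111.0, 292.7]
orientation: [-0.478, -0.519, -0.48, 0.521]
contact_force: [0.0, -0.6, -0.3]
grip_width: 14.0
row [86.   0.3  0.5] [-0.378 -0.002  0.004]
row [86.   0.3  0.5] [2.763e+00 5.000e-03 2.000e-03]
```

```bash
python3 -m pendant '[[0,0,0,-0.15,0,0,0],[0,0,0,-0.3,0,0,0],[30,0,0,-0.378,0,0,0],[60,0,0,-0.378,0,0,0],[80,0,0,-0.378,0,0,0],[85,0,0,-0.378,0,0,0],[85,0,0,-0.378,0,0,0],[85,0,0,-0.378,0,0,0]]'
cat > chk.py <<'E'
from h import *
U=(552,67.4,np.radians(17))
sc=vision.capture('scene'); im=vision.capture('top')
rs=[monitor.sense() for _ in range(1)]
s=rs[0]; o=rot(s['orientation']); g=s['tcp_pos']+o.apply([154.7,0,0]); 
L=R.from_euler('z',-U[2]).apply(g-[U[0],U[1],0]); print('grasp in unit',L.round(1),'jaw yaw',np.degrees(np.arctan2(*o.apply([0,1,0])[[1,0]])).round(2), 'tilt x',o.apply([1,0,0]).round(4))
tipu=[0,L[1]+120.6,52]
for c in('top','scene'):
    print(c,'pred tip',proj(c,unit(tipu,U)).round(1),'pred collar',proj(c,unit([0,L[1]+24.6,52],U)).round(1))
    for t in('shaft_tip','shaft'):
        print(t,[(round(d['score'],2),(np.array(d['centre'])*[640,400]).round(1).tolist()) for d in nets.tip_of(c,t)[:3]])
import sys
n=sys.argv[1]
a=cv2.resize(im[165:240,260:360,::-1],(800,600),interpolation=cv2.INTER_CUBIC) 
b=cv2.resize(sc[155:245,280:400,::-1],(800,600),interpolation=cv2.INTER_CUBIC)
cv2.imwrite(f'pics/{n}.png',np.hstack([cv2.resize(a,(400,300)),cv2.resize(b,(400,300))])); cv2.imwrite(f'pics/{n}_top.png',a); cv2.imwrite(f'pics/{n}_sc.png',b)
np.savez(f'{n}.npz',im=im,sc=sc)
E
python3 chk.py i1
```

```text
time_s: 15.15
tcp_pos: [607.4, -111.3, 210.5]
orientation: [0.567, 0.423, 0.567, -0.422]
contact_force: [-0.6, -0.6, -0.7]
grip_width: 14.1
grasp in unit [   1.1 -187.4   56.6] jaw yaw 16.62 tilt x [ 2.e-03 -7.e-04 -1.e+00]
top pred tip [[306.1 189.1]] pred collar [[340.2 179. ]]
shaft_tip [(0.73, [406.3, 213.7]), (0.29, [419.2, 145.9])]
shaft []
scene pred tip [[332.6 191.4]] pred collar [[324.7 212.2]]
shaft_tip [(0.7, [296.2, 175.7])]
shaft [(0.82, [263.0, 186.0]), (0.39, [325.7, 210.1])]
```

View pics/i1.png

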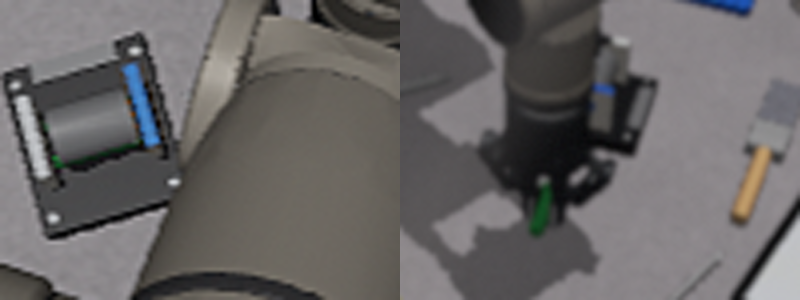

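```bash
python3 -m pendant '[[3.5,-1,0,-0.006,0,0,0],[3.5,-1,0,-0.006,0,0,0],[3.5,-1,0,-0.006,0,0,0],[3.5,-1,0,-0.006,0,0,0]]'
cat > pos.py <<'E'
from h import *
U=(552,67.4,np.radians(17))
L=[]
for _ in range(4):
    s=monitor.sense(); o=rot(s['orientation']); g=s['tcp_pos']+np.array(o.apply([154.7,0,0])); L.append(R.from_euler('z',-U[2]).apply(g-[U[0],U[1],0])); vision.capture('scene')
print('grasp in unit',np.mean(L,0).round(2),np.std(L,0).round(2),'yaw',np.degrees(np.arctan2(*o.apply([0,1,0])[[1,0]])).round(2),'tcpz',s['tcp_pos'][2],'F',s['contact_force'],'tilt',o.apply([1,0,0]).round(3))
E
python3 pos.py
python3 - <<'E'
from h import *
sc=vision.capture('scene'); H=cv2.cvtColor(sc,cv2.COLOR_RGB2HSV).astype(int)
U=(552,67.4,np.radians(17))
for a,c,m in comp((H[...,0]>40)&(H[...,0]<90)&(H[...,1]>90),(300,195,345,235))[:2]: print(a,c,blob(m))
P=[unit([0,-187+24.6-k,52],U) for k in(6,31,56)]; print(proj('scene',P))
E
```

```text
time_s: 15.85
tcp_pos: [606.2, -111.5, 206.6]
orientation: [0.568, 0.421, 0.568, -0.421]
contact_force: [-0.4, -0.3, -1.3]
grip_width: 14.2
grasp in unit [  -0.47 -186.99   51.93] [0.02 0.01 0.03] yaw 16.96 tcpz 206.6547480583146 F [ 0.25647586  0.36007472 -0.1778875 ] tilt [ 0. -0. -1.]
65 [321.92307692 217.96923077] (array([321.92307692, 217.96923077]), array([-0.26111799,  0.96530689]), array([ 4.29889264, 15.08719219]))
[[324.21265987 213.48418273]
 [322.00687655 219.28364002]
 [319.73963686 225.2450376 ]]
```

```bash
python3 -m pendant '[[-0.7,0.5,-8,0,0,0,0],[-0.7,0.5,-16,0,0,0,0],[-0.7,0.5,-22,0,0,0,0],[-0.7,0.5,-26,0,0,0,0],[-0.7,0.5,-30,0,0,0,0],[-0.7,0.5,-34,0,0,0,0],[-0.7,0.5,-34,0,0,0,0]]'; python3 pos.py
```

```text
time_s: 16.8
tcp_pos: [596.6, -78.3, 207.3]
orientation: [0.568, 0.421, 0.568, -0.421]
contact_force: [-0.7, 0.2, -0.8]
grip_width: 14.4
grasp in unit [ 4.0000e-02 -1.5281e+02  5.2610e+01] [0.03 0.27 0.01] yaw 16.96 tcpz 207.3192739822291 F [ 0.73054575  0.31237279 -0.29339096] tilt [ 0. -0. -1.]
```

```bash
python3 -m pendant '[[0,0,-3,0,0,0,0],[0,0,-6,0,0,0,0],[0,0,-9,0,0,0,0],[0,0,-12,0,0,0,0],[0,0,-16,0,0,0,0],[0,0,-20,0,0,0,0],[0,0,-20,0,0,0,0]]'; python3 pos.py; python3 chk.py i2
```

```text
time_s: 17.7
tcp_pos: [590.7, -59.1, 207.3]
orientation: [0.568, 0.421, 0.569, -0.421]
contact_force: [0.3, -0.1, -0.6]
grip_width: 13.8
grasp in unit [ 7.0000e-02 -1.3267e+02  5.2620e+01] [0.04 0.29 0.03] yaw 16.97 tcpz 207.33547417267008 F [-0.12213159 -0.12071163 -0.85507189] tilt [ 0. -0. -1.]
grasp in unit [   0.  -133.1   52.6] jaw yaw 16.95 tilt x [ 1.e-04 -1.e-04 -1.e+00]
top pred tip [[286.6 194.8]] pred collar [[321.  184.7]]
shaft_tip []
shaft [(0.36, [294.8, 190.7]), (0.24, [212.4, 132.5])]
scene pred tip [[336.7 180.6]] pred collar [[329.3 200.2]]
shaft_tip [(0.5, [296.4, 178.9])]
shaft [(0.73, [260.5, 190.2]), (0.46, [330.8, 197.6]), (0.2, [407.2, 154.0])]
```

View pics/i2.png

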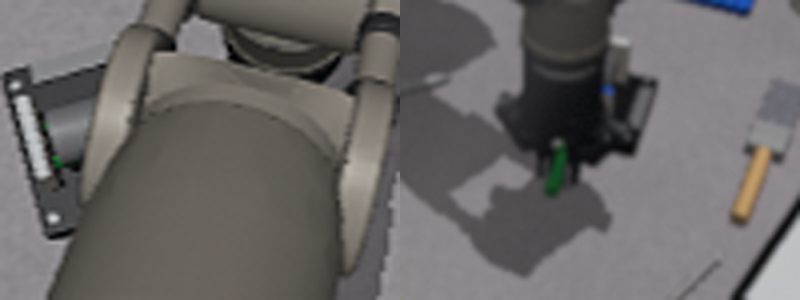

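```bash
python3 -m pendant '[[0,0,-4,0,0,0,0],[0,0,-8,0,0,0,0],[0,0,-12,0,0,0,0],[0,0,-16,0,0,0,0],[0,0,-20,0,0,0,0],[0,0,-24,0,0,0,0],[0,0,-28,0,0,0,0],[0,0,-32,0,0,0,0],[0,0,-32,0,0,0,0]]'; python3 pos.py
```

```text
time_s: 19.1
tcp_pos: [581.4, -28.6, 207.3]
orientation: [0.568, 0.421, 0.568, -0.421]
contact_force: [-0.2, 0.4, -0.7]
grip_width: 14.0
grasp in unit [ 8.0000e-02 -1.0074e+02  5.2600e+01] [0.03 0.27 0.01] yaw 16.96 tcpz 207.30639336118512 F [ 0.31618883 -0.10305578  0.23025374] tilt [ 0. -0. -1.]
```

```bash
python3 -m pendant '[[0,0,-4,0,0,0,0],[0,0,-8,0,0,0,0],[0,0,-11,0,0,0,0],[0,0,-14,0,0,0,0],[0,0,-17,0,0,0,0],[0,0,-20,0,0,0,0],[0,0,-23,0,0,0,0],[0,0,-26,0,0,0,0],[0,0,-29,0,0,0,0],[0,0,-29,0,0,0,0]]'; python3 pos.py
```

```text
time_s: 20.3
tcp_pos: [573.0, -1.0, 207.3]
orientation: [0.568, 0.421, 0.568, -0.421]
contact_force: [0.6, -0.7, -1.1]
grip_width: 14.0
grasp in unit [  0.08 -71.8   52.6 ] [0.03 0.18 0.01] yaw 16.96 tcpz 207.31062540547978 F [ 0.90332615  0.29971967 -1.22905363] tilt [ 0. -0. -1.]
```

Free all the way through, with about 6 mm to go. I'll push gently until the collar touches.

```bash
python3 -m pendant '[[0,0,-1.5,0,0,0,0],[0,0,-3,0,0,0,0],[0,0,-4.5,0,0,0,0],[0,0,-4.5,0,0,0,0]]'; python3 -m pendant '[[0,0,-1,0,0,0,0],[0,0,-1,0,0,0,0],[0,0,-1,0,0,0,0]]';python3 -m pendant '[[0,0,-1,0,0,0,0],[0,0,-1,0,0,0,0],[0,0,-1,0,0,0,0]]'; python3 pos.py
```

```text
time_s: 20.9
tcp_pos: [571.7, 3.1, 207.2]
orientation: [0.568, 0.421, 0.568, -0.421]
contact_force: [1.1, -0.0, -0.4]
grip_width: 13.9
time_s: 21.2
tcp_pos: [571.5, 3.9, 207.3]
orientation: [0.568, 0.421, 0.568, -0.421]
contact_force: [-0.8, -0.2, -0.8]
grip_width: 14.0
time_s: 21.5
tcp_pos: [571.3, 4.6, 207.3]
orientation: [0.568, 0.421, 0.568, -0.421]
contact_force: [0.0, -2.3, -1.8]
grip_width: 14.2
grasp in unit [  0.1  -65.76  52.62] [0.02 0.01 0.01] yaw 16.96 tcpz 207.3125527468178 F [ 0.3873353  -3.43093506 -2.32272117] tilt [ 0. -0. -1.]
```

```bash
python3 -m pendant '[[0,0,-1,0,0,0,0],[0,0,-1,0,0,0,0],[0,0,-1,0,0,0,0]]'; python3 -m pendant '[[0,0,-1,0,0,0,0],[0,0,-1,0,0,0,0],[0,0,-1,0,0,0,0]]'; python3 pos.py
```

```text
time_s: 22.0
tcp_pos: [571.2, 4.9, 207.3]
orientation: [0.569, 0.421, 0.568, -0.421]
contact_force: [1.5, -7.4, -1.9]
grip_width: 14.3
time_s: 22.3
tcp_pos: [571.1, 5.1, 207.4]
orientation: [0.569, 0.42, 0.567, -0.421]
contact_force: [1.5, -12.8, -2.8]
grip_width: 14.0
grasp in unit [  0.12 -65.63  52.69] [0.01 0.01 0.01] yaw 16.96 tcpz 207.40707908531405 F [  1.338591   -11.4009136   -1.98411352] tilt [ 0.001 -0.003 -1.   ]
```

```bash
python3 -m pendant '[[0.5,0,1,0,0,0,0],[1,0,1.8,0,0,0,0],[1,0,1.8,0,0,0,0],[1,0,1.8,0,0,0,0.25],[1,0,1.8,0,0,0,0.35],[1,0,1.8,0,0,0,0.45],[1,0,1.8,0,0,0,0.5],[1,0,1.8,0,0,0,0.5],[1,0,1.8,0,0,0,0.5]]'
python3 -m pendant '[[-10,0,2,0,0,0,0.5],[-30,0,2,0,0,0,0.5],[-60,0,2,0,0,0,0.5],[-100,0,0,0,0,0,0.5],[-130,0,50,0,0,0,0.5],[-150,0,100,0,0,0,0.5],[-150,0,150,0,0,0,0.5],[-150,0,200,0,0,0,0.5],[-150,0,250,0,0,0,0.5],[-150,0,250,0,0,0,0.5]]'
python3 chk.py e1
```

```text
time_s: 23.4
tcp_pos: [571.1, 5.1, 206.3]
orientation: [0.568, 0.421, 0.568, -0.421]
contact_force: [-0.1, -1.1, -0.1]
grip_width: 42.6
time_s: 24.4
tcp_pos: [644.0, -239.4, 356.5]
orientation: [0.568, 0.422, 0.567, -0.423]
contact_force: [0.1, 0.3, 0.1]
grip_width: 42.7
grasp in unit [  -1.  -317.2  201.4] jaw yaw 16.78 tilt x [-2.e-04 -0.e+00 -1.e+00]
top pred tip [[352.2 175.5]] pred collar [[386.  165.6]]
shaft_tip [(0.36, [173.8, 157.8])]
shaft [(0.53, [295.2, 189.3]), (0.16, [294.5, 188.5])]
scene pred tip [[321.7 220. ]] pred collar [[312.6 244. ]]
shaft_tip [(0.61, [296.4, 174.9]), (0.36, [267.9, 248.3])]
shaft [(0.73, [387.5, 200.5]), (0.57, [332.7, 183.1]), (0.54, [261.2, 185.4])]
```

View pics/e1.png

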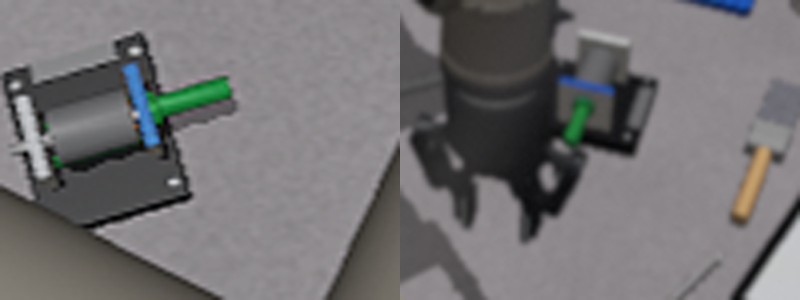

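```bash
python3 - <<'E'
from h import *
U=(552,67.4,np.radians(17)); im=np.load('e1.npz')['im']; H=cv2.cvtColor(im,cv2.COLOR_RGB2HSV).astype(int)
m=comp((H[...,0]>45)&(H[...,0]<85)&(H[...,1]>100),(296,165,330,205))[0][2]; c,d,e=blob(m)
p=ray('top',c,51); q=ray('top',c+5*d,51)-p
print(m.sum(),c,e,R.from_euler('z',-U[2]).apply(p-[U[0],U[1],0]),np.degrees(np.arctan2(q[1],q[0])),'ends',proj('top',unit([0,-97,51],U)),np.argwhere(m)[:,1].min(),np.argwhere(m)[:,1].max())
g=cyl([(-6,0,12),(-56,-6,8)],51)
for off in(0,4): 
    o=unit([0,-41-off,0],U); M=cv2.moments(cv2.convexHull(proj('top',g([o[0],o[1],U[2]+np.pi/2])).astype(np.float32))); print(off,M['m10']/M['m00'],M['m01']/M['m00'])
E
```

```text
118 [306.51694915 189.18644068] [ 6.01828793 21.41224538] [ -0.36210827 -67.86074631  51.        ] 107.57173893780735 ends [[316.87189756 185.99931018]] 297 317
0 306.18888876344124 189.1455516835119
4 307.62748616901234 188.72193902287677
```

```bash
python3 -c "
from workcell import job_done; print(job_done())"
```

```text
the job is handed in; nothing more can be done
None
```

I laid the roller in the cradle, threaded the shaft from the stand (not the larger loose one) through both cheeks and the roller, and pushed it home. Then I let go, moved the gripper clear and handed the job in about 25 s into the 62 s limit.

**Last checks:**
- **Collar:** it pressed on the cheek at about 12 N, at the distance I expected. After release the top view puts it about 1 mm from the cheek, with a measuring error of about 1 mm.
- **Shaft:** its axis is 0.4 mm sideways of the hole axis and about 0.6° off it. The tip shows beyond the far cheek. I assumed its height (51 mm) after release rather than measuring it.
- **Roller:** its centre was within about 1 mm of the expected place after I set it down. In the last picture it still lies between the cheeks.
- **Gripper:** it touched nothing at the end.

**Not confirmed:**
- The tip was hidden under the arm while it went in, so I judged that stretch by arm position and the lack of side force.
- The networks' shaft tip reports in the last picture were on other things, so I left them out.
- I did not measure the other things on the desk again. No path came near them, and no unexpected contact force showed.

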